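Load, dock and torque the valve leak-test sled

ROBOT

A 7-joint arm with a two-finger parallel gripper is mounted at the origin on the work surface. World frame = base frame: x ahead of the robot, y to its left, z up, the work surface at z = 0. Lengths are in m, angles in degrees, forces in N, time in s.
With the tool pointing down it reaches from about 0.425 to 0.875 m from the base axis. Payload 8.4 kg.
Tool frame: the origin (TCP) lies at the very end of the fingers, on their centre line; the grasp point (between the pads) lies 19 mm behind it (hold_point_z is the z of the grasp point in the tool frame, in m); z points along the fingers, y is the line along which they close (so a half turn about z gives the same grasp; the last joint's range is limited). The gripper opens to 85 mm and grips with 20 to 120 N. Pads are 22 mm wide; open, the fingers measure 114 mm over their backs; the gripper's body (76 mm by 85 mm) begins 54 mm behind the grasp point. The pads swing forward as they close: fully open they stand 13 mm farther back than shut.
Start: joints at [-70.199, 19.091, 2.286, 83.961, -0.768, 76.965, -3.352], TCP at [0.28, 0.587, 0.231] pointing down, gripper open.
Joint ranges: [-147.57, 147.57], [-21.85, 119.76], [-74.77, 79.35], [14.55, 137.4], [-85.83, 265.84], [4.83, 119.75], [-152.11, 152.11]. Speed limits (degrees/s): [127.2, 127.2, 159.86, 159.86, 180, 180, 180].

INTERFACE

Orientations are given as [roll, pitch, yaw] about the fixed x, y, z axes, in that order (R = Rz(yaw) Ry(pitch) Rx(roll)).
In Python, from bench import get_obs, get_image, camera_info, hand_in, hold_point_z gives the robot as it stands.
- The arm moves only by the tool carry_out, never from a script. Its argument "targets" is a list that holds one entry, the list of rows, each a list of 5 numbers: the closure, from -1 (fully open) to 1 (shut), then the shift along the tool's x, y, z each as a share of 5 cm, from -1 to 1, then the turn about the tool's z as a share of 0.12 rad, from -1 to 1. In form: [[[fingers, tx, ty, tz, yaw], ...]]. A call has exactly 10 rows; each row shifts and turns the commanded pose from where the row before left it, along the tool's axes as they then stand; what a row does not reach is not made up. A row lasts 1/10 s, in which the tool goes at most 50 mm and 8.59 degrees, less where a joint would pass 70% of its speed; a pose out of reach is approached as far as the arm can. A call with a number of a shift or a turn outside -1 to 1 is refused whole. A call with a gripper value outside its range is refused whole. The fingers move at their own pace and stop on an object; "grip_force" is the grip in N (left out, the last holds). Time passes only in rows, so rows that do not move let the fingers close, or fill a call up. It gives the time, the measured TCP pose, the force, the opening and the grip force at its end, in the units of the state.
- get_obs(): the state, without advancing time (a new reading comes with each control period).
- get_image(name): name is "side" or "top"; returns (picture, depth): 384x512x3 uint8, red, green, blue; 384x512 float32, m along the optical axis (not along the pixel's ray), 0 where there is no reading.
- camera_info(name): a dict with "fx", "fy", "cx", "cy" (pixels), "world_from_camera" (4x4, takes a point from camera to world coordinates). Camera axes: x right, y down, z forward; pixel columns grow to the right and rows downward; lengths in m; the calibration is good to about 2 mm. A picture is of the moment at which its call begins. camera_info takes no time and is no camera call.
- hand_in(): hands the job in; it is judged then, once.
The state is a dict: "clock": time; "qpos": joint angles; "dq": joint speeds; "tau": joint torques, N m; "position": TCP position; "orientation": TCP orientation; "wrist_force": force on the tool from outside, world axes, zero at the start; "moment": the same for the moment, N m; "opening": opening from 0.0 (shut) to 1.0 (fully open); "gripper_force": force on a finger pad.
Only numpy, scipy, OpenCV 4.12 (cv2) and the standard library are available. Lean on these libraries where they do the work, as an engineer would, in place of code of your own. Each camera call takes 0.05 s, during which the arm holds its last target. There are 200 camera calls.

TASK

Get the leak-test stand ready: take the one or two steel setting plugs with mushroom heads out of the sled and put them in the wooden tray, and stand every valve body waiting on the bench upright on the floor of a pocket of its own in the sled. Then push the sled fully home against the docking head, throw the cam lever right over to lock it there, and last of all turn the torque knob clockwise until the screw comes to its stop and its slip clutch lets go and has slipped round by a few clicks. Do not knock over or shove aside the other things on the bench.

Things in the scene. Friction and masses are not known exactly. Their poses are not given: they have to be found in the camera images.
- stand: White leak-test stand, fixed to the bench. Its frame: origin on the bench surface, z up, y along the sled's travel towards the docking head. Base plate 30 mm high, from -55 to 85 mm in x and -245 to 210 mm in y. The docking head is a white block at its +y end, x -55 to 55 mm, y 114 to 206 mm, top 60 mm above the bench, with the torque knob on top.
- sled (a joint): Travel of the aluminium sled along the stand's +y, m: 0 fully out, 0.100 fully home against the docking head. It slides with about 3 N of friction and stays where it is left. Home means within 4 mm of the end.
- sled_mid (a point): Centre of the sled, on the floor of its pockets, 36 mm above the bench; axes as the stand's. The sled is an open aluminium trough 62 mm in x, 222 mm in y, with 4 square-ish pockets in a row along y, centres at y = -82, -27, 27, 82 mm from this point; each pocket is 54 mm (x) by 50 mm (y) inside, 17 mm deep (rim 53 mm above the bench); walls 4 mm.
- push_plate (a point): Middle of the outer (-y) face of the black upright push plate at the sled's outer end: plate 40 mm wide in x, 12 mm thick in y, its top 87 mm above the bench, this point 67 mm above it. Push here towards +y. The sled's axes are as the stand's.
- cam_lever (a joint): Angle of the cam lever, rad: 0 free, leaning towards the docking head (+y of the stand), 1.40 locked, leaning the other way (-y). Locked means above 1.25. It needs about 3 N at the ball and stays where it is left. Its pawl drops behind a tab on the sled: thrown with the sled home (or within 15 mm of it, which it then draws in) it holds the sled there; thrown with the sled further out it only bars the way.
- lever_ball (a point): Centre of the black ball (26 mm across) on the cam lever's tip. The lever turns about a pivot along the stand's x, at x = 66, y = -20 mm, 54 mm above the bench in the stand's frame; the ball is 75 mm from the pivot, so it moves over from y = +28 to y = -68 mm, 111 mm above the bench at both ends and 129 mm at mid-swing.
- screw (a joint): Turn of the clamp screw and its aluminium collar (54 mm across) under the knob, rad; it grows clockwise from above, up to a hard stop at 2.60. It turns along with the knob, easily (0.02 N m), until the stop. Counts as at the stop above 2.45.
- clutch (a joint): Slip of the knob on the screw, rad, growing clockwise from above; 0 at the start. It begins to grow only when the screw is at its stop, at 0.12 N m, the set torque; each 0.15 rad of slip counts as one click (the slip itself is smooth, the knob turning on while the collar stands still); the job needs at least three clicks (0.45), more do no harm. Turned anticlockwise the knob takes the screw back with it, so let go of it before turning the hand back.
- knob_grip (a point): Point on the vertical axis of the black torque knob, mid-height of its bar grip, 95 mm above the bench. The bar is 42 mm long, 14 mm thick and 36 mm tall (73 to 109 mm above the bench; under it a 38 mm disc 6 mm thick, then the collar). This point turns with the knob: its x axis lies along the bar, its y across it. At screw + clutch = 0 the bar lies along the stand's x.
- tray_in (a point): Centre of the inner floor of the wooden tray, 4 mm above the bench. The tray is fixed, 130 mm (this point's x) by 100 mm (its y) outside, 30 mm high, walls and floor 4 mm.
- valve1: Valve body, 0.14 kg: round aluminium foot 40 mm across and 22 mm high, with a brass neck 20 mm across on top, 52 mm tall in all. Origin at the centre of its underside, z up along the neck. Stands on the bench at the start; two to four of these are present.
- valve2: Valve body, 0.14 kg: round aluminium foot 40 mm across and 22 mm high, with a brass neck 20 mm across on top, 52 mm tall in all. Origin at the centre of its underside, z up along the neck. Stands on the bench at the start; two to four of these are present.
- valve3: Valve body, 0.14 kg: round aluminium foot 40 mm across and 22 mm high, with a brass neck 20 mm across on top, 52 mm tall in all. Origin at the centre of its underside, z up along the neck. Stands on the bench at the start; two to four of these are present.
- valve4: Valve body, 0.14 kg: round aluminium foot 40 mm across and 22 mm high, with a brass neck 20 mm across on top, 52 mm tall in all. Origin at the centre of its underside, z up along the neck. Stands on the bench at the start; two to four of these are present.
- plug1: Setting plug of dark steel, 0.18 kg: foot 40 mm across and 22 mm high, thin neck, mushroom head 32 mm across from 46 to 62 mm up. Origin at the centre of its underside, z up along it. Each starts in a pocket of the sled; one or two of these are present.
- plug2: Setting plug of dark steel, 0.18 kg: foot 40 mm across and 22 mm high, thin neck, mushroom head 32 mm across from 46 to 62 mm up. Origin at the centre of its underside, z up along it. Each starts in a pocket of the sled; one or two of these are present.
- plug3: Setting plug of dark steel, 0.18 kg: foot 40 mm across and 22 mm high, thin neck, mushroom head 32 mm across from 46 to 62 mm up. Origin at the centre of its underside, z up along it. Each starts in a pocket of the sled; one or two of these are present.
- plug4: Setting plug of dark steel, 0.18 kg: foot 40 mm across and 22 mm high, thin neck, mushroom head 32 mm across from 46 to 62 mm up. Origin at the centre of its underside, z up along it. Each starts in a pocket of the sled; one or two of these are present.
- tape: Roll of brown tape, 90 mm across, 24 mm high; leave alone. Origin at its underside.
- gauge: Dial gauge on a foot, 70 mm tall; leave alone. Origin at its underside.
- flux: Small jar, 44 mm across, 75 mm tall; leave alone. Origin at its underside.
- marker: Blue marker, 130 mm long; leave alone. Origin at its underside.
Not all that is in view belongs to the job. What is shaped like the plug4 but orange or red is not meant.

How it is judged (in metres and radians):
On the way, in this order (a step that is already met when the one before it is completed fails the run):
1. every plug is in the wooden tray and every valve body stands in the sled (x of valve1 in the frame of sled_mid between -0.03 and 0.03 m and y of valve1 in the frame of sled_mid between -0.11 and 0.11 m and z of valve1 in the frame of sled_mid between -0.01 and 0.006 m and angle between each of valve1, valve2, valve3, valve4's own z axis and vertical below 0.12 rad and x of valve2 in the frame of sled_mid between -0.03 and 0.03 m and y of valve2 in the frame of sled_mid between -0.11 and 0.11 m and z of valve2 in the frame of sled_mid between -0.01 and 0.006 m and x of valve3 in the frame of sled_mid between -0.03 and 0.03 m and y of valve3 in the frame of sled_mid between -0.11 and 0.11 m and z of valve3 in the frame of sled_mid between -0.01 and 0.006 m and x of valve4 in the frame of sled_mid between -0.03 and 0.03 m and y of valve4 in the frame of sled_mid between -0.11 and 0.11 m and z of valve4 in the frame of sled_mid between -0.01 and 0.006 m and x of plug1 in the frame of tray_in between -0.062 and 0.062 m and y of plug1 in the frame of tray_in between -0.048 and 0.048 m and z of plug1 in the frame of tray_in between -0.01 and 0.03 m and x of plug2 in the frame of tray_in between -0.062 and 0.062 m and y of plug2 in the frame of tray_in between -0.048 and 0.048 m and z of plug2 in the frame of tray_in between -0.01 and 0.03 m and x of plug3 in the frame of tray_in between -0.062 and 0.062 m and y of plug3 in the frame of tray_in between -0.048 and 0.048 m and z of plug3 in the frame of tray_in between -0.01 and 0.03 m and x of plug4 in the frame of tray_in between -0.062 and 0.062 m and y of plug4 in the frame of tray_in between -0.048 and 0.048 m and z of plug4 in the frame of tray_in between -0.01 and 0.03 m), for 0.2 s.
2. the sled is pushed home (value of joint sled above 0.096 m), for 0.2 s.
3. the cam lever is thrown over and locks the sled (value of joint sled above 0.096 m and value of joint cam_lever above 1.25 rad), for 0.2 s.
4. the knob is turned until the screw stops and the clutch has clicked (all of step 3 and value of joint screw above 2.45 rad and value of joint clutch above 0.45 rad), for 0.2 s.
At the end, for the whole second after the job is handed in: Every valve upright (7 degrees) on the floor of a sled pocket, plugs in the wooden tray, sled within 4 mm of home, lever above 1.25 of 1.40 rad, screw above 2.45 of 2.60 rad, clutch slipped 0.45 rad or more (three clicks), parts at rest (all of step 1 and all of step 4 and linear speed of each of valve1, valve2, valve3, valve4, plug1, plug2, plug3, plug4 below 0.02 m/s); the robot touches nothing.
It fails at once if another thing on the bench is shoved more than 50 mm aside (distance of any of tape, gauge, flux, marker from where it was at the start of the episode above 0.05 m).
It fails at once if the gauge or the jar is knocked over (angle between any of gauge, flux's own z axis and vertical above 0.6 rad).
Of valve1, valve2, valve3, valve4 only 2 to 4 are there at a start; the rules pass over those that are not, and their reading is None.
Of plug1, plug2, plug3, plug4 only 1 to 2 are there at a start; the rules pass over those that are not, and their reading is None.
At some moment in a run one of valve1, valve2, valve3, valve4 may be knocked a few centimetres aside while the robot is not near it.
Once in a run the grip may slacken for a moment while it holds something.
It also fails if it takes over 210 s, if anything falls off the work surface, if the arm or the gripper's body presses on something with over 40 N, if the wrist force passes 120 N, or if a joint passes its speed limit or range.

## Working session

There is one attempt and no reset: what is moved stays moved. The work goes in short steps, Python scripts to look and compute and a tool call to move; the robot and the scene stay as the last step left them, time stands still between calls to the robot, and variables do not carry over. Pictures are saved under pics/ and viewed, at most 14 in all, crops included, and the job is handed in when it is done.

Besides the shell and the picture viewer there is one more tool, called after "Request:" by a JSON object that holds its "fn" and its "kwargs", one argument or row to a line. carry_out: Moves the arm, as the interface text tells. Shift numbers are shares of 5 cm and turn numbers shares of 0.12 rad, none past 1 either way. Its arguments: {"type":"object","properties":{"targets":{"type":"array"},"grip_force":{"type":"number"}},"required":["targets"]}

```bash
mkdir -p pics; cat > h.py <<'E'
import numpy as np, cv2
from bench import *
def cloud(n):
    im,d=get_image(n); c=camera_info(n); v,u=np.mgrid[:384,:512]
    P=np.stack([(u-c['cx'])/c['fx']*d,(v-c['cy'])/c['fy']*d,d,np.ones_like(d)],-1)@np.array(c['world_from_camera']).T
    P=P[...,:3]; P[d==0]=np.nan
    return im,P
def save(im,name): cv2.imwrite('pics/'+name,cv2.cvtColor(im,cv2.COLOR_RGB2BGR))
E
python3 - <<'E'
from h import *
for n in ('top','side'):
    im,P=cloud(n); np.savez(n+'.npz',im=im,P=P); save(im,n+'0.png')
    print(n,np.array(camera_info(n)['world_from_camera']).round(3).tolist(),camera_info(n)['fx'])
o=get_obs();print(o);print(hold_point_z)
E
```

```text
top [[-0.0, -0.989, 0.146, 0.356], [-1.0, 0.001, 0.002, 0.016], [-0.002, -0.146, -0.989, 1.373], [0.0, 0.0, 0.0, 1.0]] 425.51827342961184
side [[0.877, -0.366, 0.312, 0.201], [-0.481, -0.689, 0.542, -0.577], [0.016, -0.626, -0.78, 0.915], [0.0, 0.0, 0.0, 1.0]] 374.03612904164595
{'clock': 0.1, 'qpos': array([-70.19891404,  19.12701092,   2.28423998,  84.0061476 ,
        -0.76707619,  76.96450325,  -3.35248096]), 'dq': array([ 0.03942527, -0.16973017,  0.07036871, -0.13239163,  0.07444082,
        0.00547966,  0.01136595]), 'tau': array([ 4.43942001e-03, -6.60027266e+01,  1.37032069e+00, -4.06481552e+01,
        1.70023728e-02,  8.89021059e-03, -9.45765493e-06]), 'position': array([0.27952457, 0.58637586, 0.23051668]), 'orientation': array([-1.79917785e+02,  6.04466563e-03,  1.54514074e+02]), 'wrist_force': array([-0.06867835,  0.02252903, -0.23960911]), 'moment': array([ 0.01783548, -0.05279278, -0.02173808]), 'gripper_force': 0.0, 'opening': 0.9960244153360471}
-0.0187
```

View pics/top0.png

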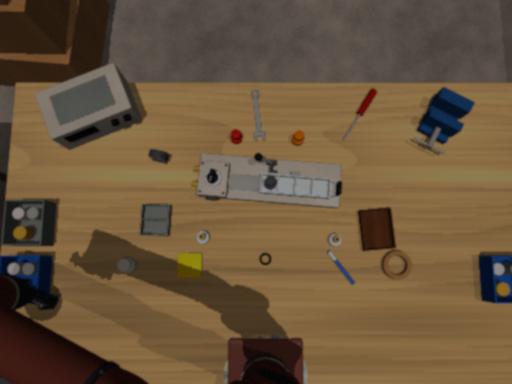

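View pics/side0.png

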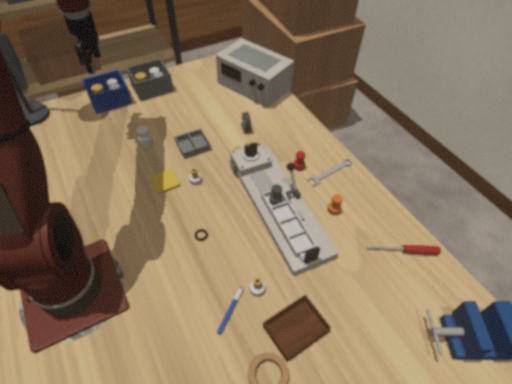

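The top view shows the stand at (197-341, 155-207) with its head to the left (+y world), one dark plug in the pocket at (270,183), and the lever ball at (258,157). The valves are at (203,237) and (335,240), and the tray is at (377,228). The orange and red plugs at (298,138) and (236,136) are decoys. Next I'll work out the exact poses.

```bash
python3 - <<'E'
from h import *
D=np.load('top.npz');im,P=D['im'],D['P'];S=np.load('side.npz');Q=S['P'].reshape(-1,3);qi=S['im'].reshape(-1,3)
A=P.reshape(-1,3);u=np.tile(np.arange(512),384);v=np.repeat(np.arange(384),512)
def box(u0,u1,v0,v1,z0,z1): return (u>=u0)&(u<=u1)&(v>=v0)&(v<=v1)&(A[:,2]>z0)&(A[:,2]<z1)
def rect(p):
    r=cv2.minAreaRect((p[:,:2]*1000).astype(np.float32));return [np.round(x,1) for x in r],np.round(cv2.boxPoints(r)).tolist()
print('table z',np.nanmedian(A[box(270,330,215,235,-1,1)][:,2]))
print('stand',rect(A[box(185,350,145,215,.02,.2)&(u<345)]))
print('base',rect(A[box(185,350,145,215,.022,.038)]))
print('head',rect(A[box(190,232,150,200,.052,.066)]))
for n,b in dict(plug=(255,285,170,198,.075,.12),knob=(200,225,165,190,.085,.13),ball=(245,280,145,175,.09,.14),push=(330,348,175,200,.065,.1)).items():
    p=A[box(*b)];print(n,len(p),p.mean(0).round(4),p.min(0).round(3),p.max(0).round(3),rect(p)[0] if len(p)>3 else '')
for n,b in dict(v1=(193,213,226,248,.012,.1),v2=(325,345,229,250,.012,.1),tray=(355,400,200,255,.015,.06)).items():
    p=A[box(*b)];print(n,len(p),p.mean(0).round(4),((p.min(0)+p.max(0))/2).round(4),p.min(0).round(3),p.max(0).round(3),rect(p))
    c=((p.min(0)+p.max(0))/2)[:2]
    if n[0]=='v':
        for z0,z1 in((.012,.03),(.04,.07)):
            a=p[(p[:,2]>z0)&(p[:,2]<z1)];q=Q[(np.hypot(*(Q[:,:2]-c).T)<.04)&(Q[:,2]>z0)&(Q[:,2]<z1)]
            for w in(a,q):
                if len(w): print('   ',z0,len(w),w.mean(0).round(4),w.min(0).round(3),w.max(0).round(3))
big=cv2.resize(im[140:260,185:405],None,fx=3.6,fy=3.6,interpolation=cv2.INTER_CUBIC);save(big,'c.png')
E
```

```text
table z 0.0002292979644369364
stand ([array([607.5,  -7.2]), array([469.9, 151.1]), np.float64(85.3)], [[513.0, -235.0], [664.0, -248.0], [702.0, 221.0], [551.0, 233.0]])
base ([array([607. , -14.3]), array([455.6, 151. ]), np.float64(85.3)], [[513.0, -235.0], [664.0, -248.0], [701.0, 207.0], [550.0, 219.0]])
head ([array([607.9, 173. ]), array([110.7, 120.3]), np.float64(84.9)], [[543.0, 123.0], [663.0, 113.0], [673.0, 223.0], [553.0, 234.0]])
plug 87 [ 0.5973 -0.0164  0.0966] [ 0.582 -0.03   0.082] [ 0.612 -0.002  0.104] [array([597.5, -16.4]), array([30. , 27.7]), np.float64(0.4)]
knob 80 [0.6104 0.1626 0.1058] [0.591 0.154 0.085] [0.631 0.173 0.115] [array([611.5, 163.4]), array([14.7, 41.4]), np.float64(81.0)]
ball 72 [0.6613 0.0159 0.1192] [ 0.611 -0.021  0.09 ] [0.679 0.031 0.129] [array([6.459e+02, 3.000e-01]), array([78.4, 28.3]), np.float64(41.8)]
push 63 [ 0.5779 -0.2283  0.0826] [ 0.559 -0.237  0.065] [ 0.598 -0.223  0.094] [array([ 577.9, -229.2]), array([12.6, 38.4]), np.float64(83.1)]
v1 126 [0.4284 0.1959 0.0306] [0.4289 0.1967 0.0361] [0.411 0.178 0.014] [0.446 0.216
[... 566 characters left out ...]
2. ]), array([37.4, 38.9]), np.float64(69.4)], [[397.0, -233.0], [433.0, -246.0], [446.0, -211.0], [410.0, -198.0]])
    0.012 89 [ 0.4208 -0.2199  0.0217] [ 0.402 -0.241  0.013] [ 0.44  -0.202  0.028]
    0.012 137 [ 0.4177 -0.2281  0.021 ] [ 0.382 -0.243  0.012] [ 0.442 -0.203  0.03 ]
    0.04 34 [ 0.4212 -0.2219  0.0511] [ 0.413 -0.232  0.045] [ 0.429 -0.213  0.056]
    0.04 60 [ 0.4218 -0.225   0.0506] [ 0.413 -0.233  0.041] [ 0.432 -0.214  0.055]
tray 343 [ 0.4424 -0.3653  0.0261] [ 0.4465 -0.3622  0.0272] [ 0.371 -0.424  0.015] [ 0.522 -0.301  0.039] ([array([ 442.9, -361.9]), array([155.1, 112.5]), np.float64(5.2)], [[361.0, -313.0], [371.0, -425.0], [525.0, -411.0], [515.0, -299.0]])
```

View pics/c.png

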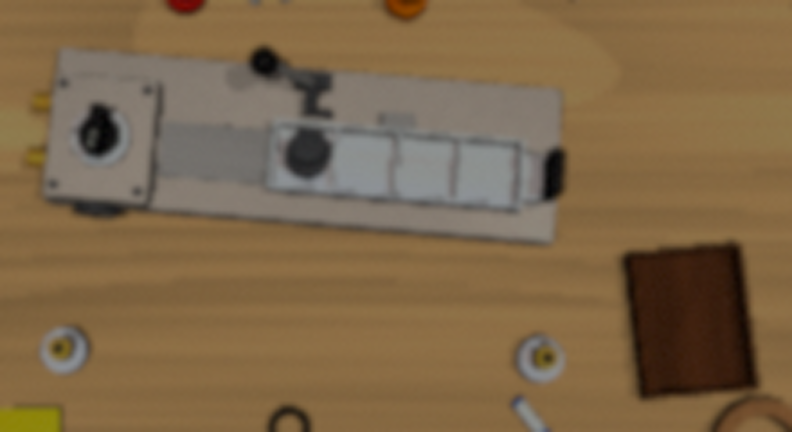

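The crop shows one dark plug in the pocket nearest the head and three empty pockets. There are two valves on the bench, and the tray is brown with corners at about (625,255), (738,245), (757,385) and (640,397). Next I'll refine the poses in the stand frame.

```bash
cat >> h.py <<'E'
from scipy.spatial.transform import Rotation
yaw=np.radians(-4.7); ex=np.array([np.cos(yaw),np.sin(yaw)]); ey=np.array([-np.sin(yaw),np.cos(yaw)]); O=np.array([.598,.0045])
def tostand(p): d=np.asarray(p)[...,:2]-O; return np.stack([d@ex,d@ey],-1)
def where():
    o=get_obs(); p=np.array(o['position']); print('t',round(o['clock'],2),'pos',p.round(4),'rpy',np.round(o['orientation'],1),'stand',tostand(p).round(4),'F',np.round(o['wrist_force'],1),'M',np.round(o['moment'],2),'op',round(o['opening'],3),'gf',round(o['gripper_force'],1),'q7',round(o['qpos'][6],1))
    return p,np.radians(o['orientation'])
def to(goal):
    "shift in tool axes, in units of 5 cm, to a world goal; turn not included"
    o=get_obs(); R=Rotation.from_euler('xyz',o['orientation'],degrees=True)
    print('shift units',(R.inv().apply(np.array(goal)-o['position'])/.05).round(3))
def world(sx,sy,z): return np.r_[O+sx*ex+sy*ey,z]
E
python3 - <<'E'
from h import *
for n in('top','side'):
    D=np.load(n+'.npz');A=D['P'].reshape(-1,3);C=D['im'].reshape(-1,3).astype(int);s=tostand(A);z=A[:,2]
    def st(nm,x0,x1,y0,y1,z0,z1,extra=True):
        m=(s[:,0]>x0)&(s[:,0]<x1)&(s[:,1]>y0)&(s[:,1]<y1)&(z>z0)&(z<z1)&extra
        p=s[m]
        if len(p)>3: 
            lo,hi=np.percentile(p,[3,97],axis=0);print(n,nm,len(p),'mean',p.mean(0).round(4),'lo',lo.round(4),'hi',hi.round(4),'mid',((lo+hi)/2).round(4),'z',np.median(z[m]).round(4))
    dark=C.max(1)<70
    st('headtop',-.08,.08,.09,.23,.057,.065)
    st('rim',-.045,.045,-.24,.08,.048,.058)
    st('base',-.08,.1,-.27,.23,.026,.034)
    st('knobbar',-.03,.03,.13,.19,.1,.125)
    st('plughead',-.03,.03,-.06,.02,.09,.11)
    st('push',-.03,.03,-.26,-.21,.078,.1)
    st('ball',.05,.09,0,.05,.1,.135)
    st('gauge? lever',.05,.09,-.04,0,.06,.1)
    m=C; w=(np.abs(A[:,0]-.445)<.1)&(np.abs(A[:,1]+.36)<.09)&(C[:,0]<95)&(C[:,0]>C[:,2]+8)&(z<.045)&(z>-.01)
    p=A[w];print(n,'tray',len(p),p.mean(0).round(4),cv2.minAreaRect((p[:,:2]*1000).astype(np.float32)), 'inner',p[p[:,2]<.01].mean(0).round(4))
E
```

```text
top headtop 669 mean [-0.0011  0.1589] lo [-0.0517  0.1156] hi [0.0524 0.2035] mid [0.0003 0.1595] z 0.0604
top rim 366 mean [ 0.0006 -0.0947] lo [-0.031 -0.211] hi [0.0376 0.0092] mid [ 0.0033 -0.1009] z 0.0526
top base 3084 mean [ 0.0189 -0.0383] lo [-0.0522 -0.2315] hi [0.0817 0.157 ] mid [ 0.0147 -0.0372] z 0.0304
top knobbar 68 mean [-0.0002  0.1593] lo [-0.0194  0.1522] hi [0.0192 0.1665] mid [-1.000e-04  1.594e-01] z 0.1083
top plughead 85 mean [ 0.0013 -0.0209] lo [-0.012  -0.0344] hi [ 0.0149 -0.0073] mid [ 0.0015 -0.0208] z 0.097
top push 52 mean [-0.0004 -0.2344] lo [-0.018  -0.2407] hi [ 0.0166 -0.2291] mid [-0.0007 -0.2349] z 0.0853
top ball 61 mean [0.0648 0.0205] lo [0.0538 0.0097] hi [0.0763 0.0317] mid [0.065  0.0207] z 0.1242
top gauge? lever 26 mean [ 0.0639 -0.0125] lo [ 0.054  -0.0251] hi [ 0.0704 -0.0018] mid [ 0.0622 -0.0135] z 0.0703
top tray 1487 [ 0.4492 -0.3589  0.0081] ((430.1243896484375, -371.0799560546875), (183.32717895507812, 131.0823974609375), 5.898703098297119) inner [ 0.4506 -0.359   0.0038]
side headtop 472 mean [-0.0027  0.1494] lo [-0.0506  0.1
[... 285 characters left out ...]
mean [0.0009 0.1561] lo [-0.0187  0.1501] hi [0.0198 0.165 ] mid [0.0005 0.1576] z 0.1077
side plughead 86 mean [ 0.0023 -0.0244] lo [-0.0108 -0.0366] hi [ 0.0166 -0.0101] mid [ 0.0029 -0.0234] z 0.0967
side push 82 mean [-0.0004 -0.2369] lo [-0.0184 -0.2416] hi [ 0.0193 -0.2309] mid [ 0.0004 -0.2362] z 0.086
side ball 73 mean [0.0653 0.0158] lo [0.0558 0.0072] hi [0.0759 0.0265] mid [0.0659 0.0168] z 0.1226
side gauge? lever 49 mean [ 0.0654 -0.0125] lo [ 0.0531 -0.0249] hi [ 0.0711 -0.0016] mid [ 0.0621 -0.0133] z 0.072
side tray 1071 [ 0.4553 -0.3525  0.0135] ((455.0794677734375, -357.9069519042969), (128.544189453125, 99.08004760742188), 4.786919116973877) inner [ 0.4598 -0.3442  0.0044]
```

Request:
{"fn": "carry_out", "kwargs": {
  "targets": [
    [[-1,0,0,0,1],[-1,0,0,0,1],[-1,0,0,0,1],[-1,0,0,0,1],[-1,0,0,0,1],[-1,0,0,0,1],[-1,0,0,0,1],[-1,0,0,0,1],[-1,0,0,0,1],[-1,0,0,0,1]]
  ],
  "grip_force": 40
}}

```text
clock: 1.1
position: [0.2796, 0.5865, 0.2308]
orientation: [-180.0, 0.1, 85.5]
wrist_force: [-0.3, -0.3, 0.6]
opening: 0.998
gripper_force: 0.0
```

```bash
python3 - <<'E'
from h import *
where();to([.429,.196,.12])
E
```

```text
t 1.1 pos [0.2796 0.5865 0.2308] rpy [-1.80e+02  1.00e-01  8.55e+01] stand [-0.3651  0.554 ] F [-0.3 -0.3  0.6] M [ 0.04  0.04 -0.06] op 0.998 gf 0.0 q7 -69.9
shift units [-7.548  3.596  2.222]
```

Request:
{"fn": "carry_out", "kwargs": {
  "targets": [
    [[-1,-0.8,0.4,0.1,0],[-1,-0.8,0.4,0.1,0],[-1,-0.8,0.4,0.1,0],[-1,-0.8,0.4,0.1,0],[-1,-0.8,0.4,0.1,0],[-1,-0.8,0.4,0.2,0],[-1,-0.8,0.4,0.3,0],[-0.5,-0.8,0.4,0.4,0],[-0.4,-0.8,0.4,0.4,0],[-0.4,-0.35,0,0.4,0]]
  ]
}}

```text
clock: 2.1
position: [0.433, 0.1925, 0.1207]
orientation: [179.9, 0.0, 85.5]
wrist_force: [-0.7, -0.5, 0.4]
opening: 0.705
gripper_force: 0.0
```

```bash
cat >> h.py <<'E'
def neck(guess):
    "neck centre of a valve near guess, seen from above"
    im,P=cloud('top');A=P.reshape(-1,3)
    m=(np.hypot(*(A[:,:2]-guess).T)<.07)&(A[:,2]>.043)&(A[:,2]<.07);p=A[m];f=A[(np.hypot(*(A[:,:2]-guess).T)<.07)&(A[:,2]>.012)&(A[:,2]<.03)]
    print('neck',len(p),p.mean(0).round(4) if len(p) else '','foot',len(f),f.mean(0).round(4) if len(f) else '')
E
python3 - <<'E'
from h import *
where();to([.4289,.1965,.12]);to([.4289,.1965,.028]);neck([.4209,-.2222])
E
```

```text
t 2.1 pos [0.433  0.1925 0.1207] rpy [179.9   0.   85.5] stand [-0.1799  0.1739] F [-0.7 -0.5  0.4] M [-0.02  0.01  0.06] op 0.705 gf 0.0 q7 -32.0
shift units [ 0.073 -0.087  0.014]
shift units [ 0.074 -0.089  1.854]
neck 35 [ 0.4211 -0.2216  0.0517] foot 113 [ 0.4084 -0.2196  0.0202]
```

Request:
{"fn": "carry_out", "kwargs": {
  "targets": [
    [[-0.4,0.07,-0.09,0.4,0],[-0.4,0,0,0.4,0],[-0.4,0,0,0.4,0],[-0.4,0,0,0.4,0],[-0.4,0,0,0.25,0],[-0.4,0,0,0,0],[1,0,0,0,0],[1,0,0,0,0],[1,0,0,0,0],[1,0,0,0,0]]
  ],
  "grip_force": 50
}}

```text
clock: 3.15
position: [0.4277, 0.2012, 0.0297]
orientation: [179.9, -0.1, 85.8]
wrist_force: [0.1, -0.5, 5.6]
opening: 0.215
gripper_force: 48.7
```

Request:
{"fn": "carry_out", "kwargs": {
  "targets": [
    [[1,0,0,0,0],[1,0,0,0,0],[1,0,0,0,0],[1,0,0,-0.2,0],[1,0,0,-0.4,0],[1,0,0,-0.5,0],[1,0,0,-0.5,0],[1,0,0,-0.3,0],[1,0,0,0,0],[1,0,0,0,0]]
  ]
}}

```text
clock: 4.15
position: [0.4268, 0.2007, 0.1237]
orientation: [-180.0, -0.0, 85.8]
wrist_force: [-0.6, 0.1, -1.2]
opening: 0.211
gripper_force: 49.1
```

```bash
python3 - <<'E'
from h import *
where();to(world(0,-.129,.125))
E
```

```text
t 4.15 pos [0.4268 0.2007 0.1237] rpy [-180.    -0.    85.8] stand [-0.1867  0.1815] F [-0.6  0.1 -1.2] M [ 0.05  0.06 -0.03] op 0.211 gf 49.1 q7 -33.1
shift units [-6.24   3.684 -0.028]
```

Request:
{"fn": "carry_out", "kwargs": {
  "targets": [
    [[1,-0.4,0.2,0,0],[1,-0.8,0.4,0,0],[1,-0.8,0.4,0,0],[1,-0.8,0.4,0,0],[1,-0.8,0.5,0,0],[1,-0.8,0.5,0,0],[1,-0.8,0.5,0,0],[1,-0.7,0.5,0,0],[1,-0.26,0.28,0,0],[1,0,0,0,0]]
  ]
}}

```text
clock: 5.15
position: [0.5877, -0.1234, 0.1223]
orientation: [-179.9, 0.2, 85.5]
wrist_force: [-1.0, 0.6, -1.5]
opening: 0.214
gripper_force: 49.2
```

```bash
python3 - <<'E'
from h import *
where();to(world(0,-.125,.066))
im,P=cloud('side');c=im[150:280,210:350];save(cv2.resize(c,None,fx=4,fy=4,interpolation=cv2.INTER_CUBIC),'s1.png')
E
```

```text
t 5.15 pos [ 0.5877 -0.1234  0.1223] rpy [-179.9    0.2   85.5] stand [ 0.0002 -0.1283] F [-1.   0.6 -1.5] M [0.08 0.03 0.03] op 0.214 gf 49.2 q7 16.0
shift units [ 0.07  -0.002  1.125]
```

View pics/s1.png

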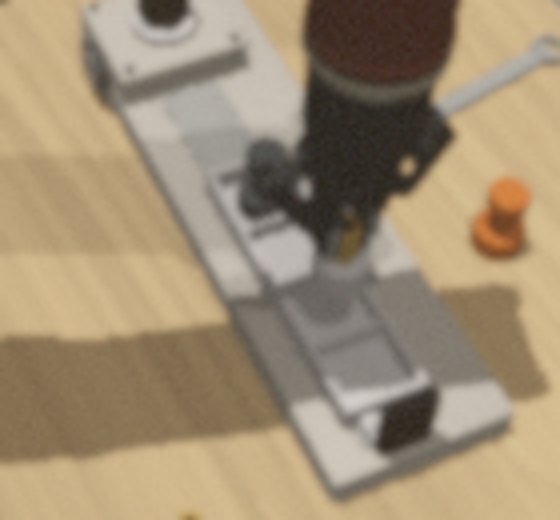

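The valve is held upright over the second pocket from the push plate (about (345,260) in the crop). I'm lowering it.

Request:
{"fn": "carry_out", "kwargs": {
  "targets": [
    [[1,0,0,0.1,0],[1,0,0,0.2,0],[1,0,0,0.2,0],[1,0,0,0.1,0],[1,0,0,0,0],[1,0,0,0,0],[1,0,0,0,0],[1,0,0,0,0],[1,0,0,0,0],[1,0,0,0,0]]
  ]
}}

```text
clock: 6.2
position: [0.5878, -0.12, 0.094]
orientation: [180.0, -0.0, 85.8]
wrist_force: [0.2, 0.5, -1.0]
opening: 0.214
gripper_force: 49.2
```

```bash
python3 - <<'E'
from h import *
where();to(world(0,-.125,.066))
for n in('top','side'):
    im,P=cloud(n);A=P.reshape(-1,3);C=im.reshape(-1,3).astype(int);s=tostand(A)
    m=(abs(s[:,0])<.035)&(s[:,1]>-.165)&(s[:,1]<-.085)&(A[:,2]>.055)&(A[:,2]<.095)&(C.max(1)>90)
    p=s[m];print(n,len(p),p.mean(0).round(4),p.min(0).round(4),p.max(0).round(4))
E
```

```text
t 6.2 pos [ 0.5878 -0.12    0.094 ] rpy [180.   -0.   85.8] stand [ 1.000e-04 -1.249e-01] F [ 0.2  0.5 -1. ] M [ 0.    0.02 -0.02] op 0.214 gf 49.2 q7 17.1
shift units [-0.002 -0.002  0.56 ]<stdin>:6: RuntimeWarning: Mean of empty slice.
  ret = um.true_divide(
Traceback (most recent call last):
ValueError: zero-size array to reduction operation minimum which has no identity
```

Request:
{"fn": "carry_out", "kwargs": {
  "targets": [
    [[1,0,0,0.15,0],[1,0,0,0.15,0],[1,0,0,0.15,0],[1,0,0,0.1,0],[1,0,0,0,0],[1,0,0,0,0],[1,0,0,0,0],[1,0,0,0,0],[1,0,0,0,0],[1,0,0,0,0]]
  ]
}}

```text
clock: 7.25
position: [0.5878, -0.12, 0.0664]
orientation: [180.0, -0.0, 85.8]
wrist_force: [0.0, 0.6, -2.0]
opening: 0.215
gripper_force: 49.2
```

Request:
{"fn": "carry_out", "kwargs": {
  "targets": [
    [[1,0,0,0.02,0],[1,0,0,0.02,0],[1,0,0,0,0],[-0.4,0,0,0,0],[-0.4,0,0,0,0],[-0.4,0,0,0,0],[-0.4,0,0,-0.2,0],[-0.4,0,0,-0.4,0],[-0.4,0,0,-0.5,0],[-0.4,0,0,-0.4,0]]
  ]
}}

```text
clock: 8.25
position: [0.588, -0.1203, 0.1413]
orientation: [179.9, 0.0, 85.7]
wrist_force: [0.6, -0.1, 0.7]
opening: 0.701
gripper_force: 0.0
```

```bash
python3 - <<'E'
from h import *
where();neck([.4211,-.2216]);to([.4211,-.2216,.12])
E
```

```text
t 8.25 pos [ 0.588  -0.1203  0.1413] rpy [179.9   0.   85.7] stand [ 0.0003 -0.1252] F [ 0.6 -0.1  0.7] M [-0.05 -0.02  0.01] op 0.701 gf 0.0 q7 15.3
neck 35 [ 0.4211 -0.2216  0.0518] foot 114 [ 0.4084 -0.2195  0.0207]
shift units [-2.262 -3.213  0.473]
```

Request:
{"fn": "carry_out", "kwargs": {
  "targets": [
    [[-0.4,-0.3,-0.4,0,0],[-0.4,-0.4,-0.6,0,0],[-0.4,-0.5,-0.7,0,0],[-0.4,-0.5,-0.7,0.1,0],[-0.4,-0.4,-0.55,0.2,0],[-0.4,-0.2,-0.25,0.2,0],[-0.4,0,0,0.2,0],[-0.4,0,0,0,0],[-0.4,0,0,0,0],[-0.4,0,0,0,0]]
  ]
}}

```text
clock: 9.3
position: [0.4208, -0.2224, 0.1046]
orientation: [180.0, 0.0, 85.8]
wrist_force: [1.1, 0.4, 0.2]
opening: 0.698
gripper_force: 0.0
```

```bash
python3 - <<'E'
from h import *
where();to([.4215,-.2222,.028])
E
```

```text
t 9.3 pos [ 0.4208 -0.2224  0.1046] rpy [180.    0.   85.8] stand [-0.158  -0.2407] F [1.1 0.4 0.2] M [-0.   -0.02  0.03] op 0.698 gf 0.0 q7 23.8
shift units [0.007 0.013 1.533]
```

Request:
{"fn": "carry_out", "kwargs": {
  "targets": [
    [[-0.4,0,0,0.3,0],[-0.4,0,0,0.4,0],[-0.4,0,0,0.4,0],[-0.4,0,0,0.3,0],[-0.4,0,0,0.13,0],[-0.4,0,0,0,0],[1,0,0,0,0],[1,0,0,0,0],[1,0,0,0,0],[1,0,0,0,0]]
  ]
}}

```text
clock: 10.3
position: [0.4205, -0.223, 0.0287]
orientation: [179.9, -0.0, 85.8]
wrist_force: [-0.6, 0.6, 5.6]
opening: 0.214
gripper_force: 48.6
```

Request:
{"fn": "carry_out", "kwargs": {
  "targets": [
    [[1,0,0,0,0],[1,0,0,0,0],[1,0,0,-0.2,0],[1,0,0,-0.4,0],[1,0,0,-0.5,0],[1,0,0,-0.5,0],[1,0,0,-0.3,0],[1,0,0,0,0],[1,0,0,0,0],[1,0,0,0,0]]
  ]
}}

```text
clock: 11.3
position: [0.419, -0.2226, 0.122]
orientation: [-179.9, -0.0, 85.8]
wrist_force: [0.7, 0.6, -1.7]
opening: 0.215
gripper_force: 49.2
```

```bash
python3 - <<'E'
from h import *
where();to(world(0,-.184,.125))
E
```

```text
t 11.3 pos [ 0.419  -0.2226  0.122 ] rpy [-179.9   -0.    85.8] stand [-0.1598 -0.241 ] F [ 0.7  0.6 -1.7] M [-0.01  0.02 -0.03] op 0.215 gf 49.2 q7 22.3
shift units [ 1.114  3.204 -0.064]
```

Request:
{"fn": "carry_out", "kwargs": {
  "targets": [
    [[1,0.2,0.2,-0.1,0],[1,0.3,0.5,-0.1,0],[1,0.4,0.7,0,0],[1,0.2,0.7,0,0],[1,0,0.6,0,0],[1,0,0.35,0,0],[1,0,0.15,0,0],[1,0,0,0,0],[1,0,0,0,0],[1,0,0,0,0]]
  ]
}}

```text
clock: 12.3
position: [0.5824, -0.1799, 0.1328]
orientation: [-180.0, -0.0, 85.7]
wrist_force: [-0.3, -1.0, -1.7]
opening: 0.21
gripper_force: 49.2
```

```bash
python3 - <<'E'
from h import *
where();to(world(0,-.184,.0655))
im,P=cloud('side');c=im[150:280,210:350];save(cv2.resize(c,None,fx=4,fy=4,interpolation=cv2.INTER_CUBIC),'s2.png')
E
```

```text
t 12.3 pos [ 0.5824 -0.1799  0.1328] rpy [-180.    -0.    85.7] stand [-0.0004 -0.1851] F [-0.3 -1.  -1.7] M [-0.03  0.01  0.02] op 0.21 gf 49.2 q7 22.9
shift units [0.021 0.01  1.347]
```

View pics/s2.png

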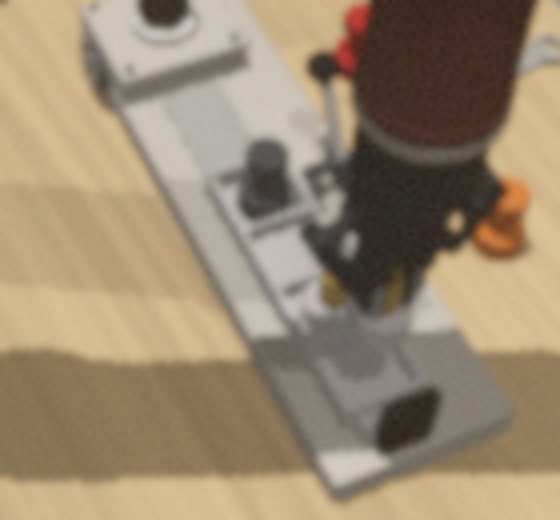

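The first valve stands in its pocket at (330,300). The second is held upright above the outermost pocket, so I'm lowering it.

Request:
{"fn": "carry_out", "kwargs": {
  "targets": [
    [[1,0.02,0,0.2,0],[1,0,0,0.3,0],[1,0,0,0.3,0],[1,0,0,0.25,0],[1,0,0,0.15,0],[1,0,0,0.1,0],[1,0,0,0.05,0],[1,0,0,0,0],[1,0,0,0,0],[1,0,0,0,0]]
  ]
}}

```text
clock: 13.35
position: [0.5837, -0.1789, 0.0658]
orientation: [180.0, 0.0, 85.8]
wrist_force: [-0.0, -0.2, -1.9]
opening: 0.217
gripper_force: 49.2
```

Request:
{"fn": "carry_out", "kwargs": {
  "targets": [
    [[1,0,0,0.02,0],[1,0,0,0.01,0],[1,0,0,0,0],[-0.3,0,0,0,0],[-0.3,0,0,0,0],[-0.3,0,0,0,0],[-0.3,0,0,-0.3,0],[-0.3,0,0,-0.5,0],[-0.3,0,0,-0.6,0],[-0.3,0,0,-0.4,0]]
  ]
}}

```text
clock: 14.35
position: [0.584, -0.1795, 0.157]
orientation: [179.9, 0.0, 85.7]
wrist_force: [0.7, -0.4, 0.0]
opening: 0.65
gripper_force: 0.0
```

```bash
python3 - <<'E'
from h import *
where();to(world(.002,-.021,.16))
E
```

```text
t 14.35 pos [ 0.584  -0.1795  0.157 ] rpy [179.9   0.   85.7] stand [ 0.0011 -0.1845] F [ 0.7 -0.4  0. ] M [-0.03  0.04  0.01] op 0.65 gf 0.0 q7 22.0
shift units [ 3.27   0.042 -0.061]
```

Request:
{"fn": "carry_out", "kwargs": {
  "targets": [
    [[-0.3,0.3,0,0,0],[-0.3,0.5,0,0,0],[-0.3,0.7,0.04,0,0],[-0.3,0.7,0,0,0],[-0.3,0.6,0,0,0],[-0.3,0.3,0,0,0],[-0.3,0.15,0,0,0],[-0.3,0,0,0,0],[-0.3,0,0,0,0],[-0.3,0,0,0,0]]
  ]
}}

```text
clock: 15.35
position: [0.5973, -0.0189, 0.1539]
orientation: [180.0, 0.0, 85.6]
wrist_force: [0.4, 0.5, -0.0]
opening: 0.652
gripper_force: 0.0
```

Request:
{"fn": "carry_out", "kwargs": {
  "targets": [
    [[-0.3,0,0,0.3,0],[-0.3,0,0,0.4,0],[-0.3,0,0,0.4,0],[-0.3,0,0,0.4,0],[-0.3,0,0,0.2,0],[-0.3,0,0,0,0],[1,0,0,0,0],[1,0,0,0,0],[1,0,0,0,0],[1,0,0,0,0]]
  ]
}}

```text
clock: 16.35
position: [0.598, -0.0171, 0.0698]
orientation: [179.9, -0.0, 85.7]
wrist_force: [-1.2, -0.7, 6.4]
opening: 0.353
gripper_force: 49.4
```

Request:
{"fn": "carry_out", "kwargs": {
  "targets": [
    [[1,0,0,0,0],[1,0,0,0,0],[1,0,0,-0.2,0],[1,0,0,-0.4,0],[1,0,0,-0.5,0],[1,0,0,-0.5,0],[1,0,0,-0.3,0],[1,0,0,0,0],[1,0,0,0,0],[1,0,0,0,0]]
  ]
}}

```text
clock: 17.35
position: [0.5966, -0.0167, 0.1624]
orientation: [-179.9, 0.0, 85.8]
wrist_force: [0.1, 0.1, -2.6]
opening: 0.355
gripper_force: 49.7
```

```bash
python3 - <<'E'
from h import *
where();to([.4535,-.3585,.16]);to([.4535,-.3585,.12])
im,P=cloud('side');c=im[150:280,210:350];save(cv2.resize(c,None,fx=4,fy=4,interpolation=cv2.INTER_CUBIC),'s3.png')
E
```

```text
t 17.35 pos [ 0.5966 -0.0167  0.1624] rpy [-179.9    0.    85.8] stand [ 0.0004 -0.0213] F [ 0.1  0.1 -2.6] M [ 0.02 -0.02  0.01] op 0.355 gf 49.7 q7 4.6
shift units [-7.028 -2.35   0.057]
shift units [-7.027 -2.348  0.857]
```

View pics/s3.png

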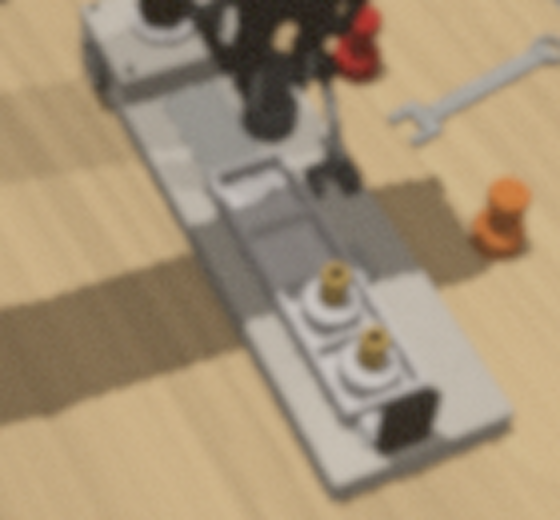

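Both valves stand upright in their pockets at (335,300) and (370,360), and the plug is held at (268,105). Next I'm carrying it to the tray.

Request:
{"fn": "carry_out", "kwargs": {
  "targets": [
    [[1,-0.2,-0.2,0,0],[1,-0.5,-0.3,0,0],[1,-0.8,-0.3,0,0],[1,-1,-0.3,0,0],[1,-1,-0.3,0,0],[1,-1,-0.3,0,0],[1,-1,-0.3,0,0],[1,-0.8,-0.2,0,0],[1,-0.5,-0.1,0,0],[1,-0.23,-0.05,0,0]]
  ]
}}

```text
clock: 18.4
position: [0.4544, -0.3537, 0.1636]
orientation: [-179.9, 0.0, 85.5]
wrist_force: [0.4, 0.2, -2.1]
opening: 0.356
gripper_force: 49.8
```

Request:
{"fn": "carry_out", "kwargs": {
  "targets": [
    [[1,0,0,0,0],[1,0,0,0.3,0],[1,0,0,0.4,0],[1,0,0,0.4,0],[1,0,0,0.3,0],[1,0,0,0.2,0],[1,0,0,0,0],[1,0,0,0,0],[1,0,0,0,0],[1,0,0,0,0]]
  ]
}}

```text
clock: 19.4
position: [0.4578, -0.3509, 0.0846]
orientation: [179.9, 0.0, 85.8]
wrist_force: [0.5, -0.9, -1.6]
opening: 0.358
gripper_force: 49.8
```

```bash
python3 - <<'E'
from h import *
where();to([.4535,-.3585,.041])
im,P=cloud('side');c=im[240:384,200:360];save(cv2.resize(c,None,fx=3.5,fy=3.5,interpolation=cv2.INTER_CUBIC),'s4.png')
E
```

```text
t 19.4 pos [ 0.4578 -0.3509  0.0846] rpy [179.9   0.   85.8] stand [-0.1106 -0.3656] F [ 0.5 -0.9 -1.6] M [-0.04  0.02 -0.01] op 0.358 gf 49.8 q7 46.1
shift units [-0.159 -0.076  0.871]
```

View pics/s4.png

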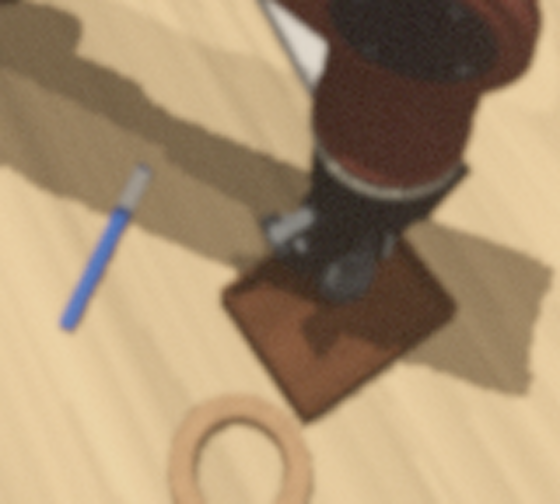

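The plug is held at (350,275), above the tray interior, so I'm lowering it.

Request:
{"fn": "carry_out", "kwargs": {
  "targets": [
    [[1,-0.1,-0.08,0.1,0],[1,-0.06,0,0.2,0],[1,0,0,0.2,0],[1,0,0,0.2,0],[1,0,0,0.1,0],[1,0,0,0.06,0],[1,0,0,0.03,0],[1,0,0,0,0],[1,0,0,0,0],[1,0,0,0,0]]
  ]
}}

```text
clock: 20.45
position: [0.453, -0.3583, 0.0396]
orientation: [180.0, 0.0, 85.8]
wrist_force: [0.6, 0.5, -2.8]
opening: 0.355
gripper_force: 49.9
```

Request:
{"fn": "carry_out", "kwargs": {
  "targets": [
    [[1,0,0,0.02,0],[1,0,0,0,0],[-0.3,0,0,0,0],[-0.3,0,0,0,0],[-0.3,0,0,0,0],[-0.3,0,0,-0.3,0],[-0.3,0,0,-0.5,0],[-0.3,0,0,-0.6,0],[1,0,0,-0.4,0],[1,0,0,-0.2,0]]
  ]
}}

```text
clock: 21.45
position: [0.4535, -0.3591, 0.1412]
orientation: [179.8, 0.1, 85.7]
wrist_force: [-0.3, 0.6, -0.1]
opening: 0.321
gripper_force: 0.0
```

```bash
python3 - <<'E'
from h import *
where();to(world(0,-.29,.14))
E
```

```text
t 21.45 pos [ 0.4535 -0.3591  0.1412] rpy [1.798e+02 1.000e-01 8.570e+01] stand [-0.1142 -0.3742] F [-0.3  0.6 -0.1] M [-0.02 -0.02  0.03] op 0.321 gf 0.0 q7 44.3
shift units [1.667 2.297 0.028]
```

Request:
{"fn": "carry_out", "kwargs": {
  "targets": [
    [[1,0.2,0.3,0,0],[1,0.4,0.5,0,0],[1,0.5,0.6,0,0],[1,0.3,0.5,0,0],[1,0.2,0.3,0,0],[1,0.07,0.1,0,0],[1,0,0,0,0],[1,0,0,0,0],[1,0,0,0,0],[1,0,0,0,0]]
  ]
}}

```text
clock: 22.45
position: [0.5728, -0.2844, 0.1386]
orientation: [180.0, -0.0, 85.7]
wrist_force: [-0.2, -0.1, 0.2]
opening: 0.0
gripper_force: 0.0
```

```bash
cat >> h.py <<'E'
def check(im,P):
    A=P.reshape(-1,3);C=im.reshape(-1,3).astype(int);s=tostand(A)
    m=(abs(s[:,0])<.03)&(s[:,1]>-.24)&(s[:,1]<.1)&(A[:,2]>.078)&(A[:,2]<.093)&(C[:,0]>C[:,2]+25)
    if m.sum()>3:
        y=np.sort(s[m][:,1]); print('necks',[ (len(g),g.mean().round(4)) for g in np.split(y,np.where(np.diff(y)>.015)[0]+1)])
E
python3 - <<'E'
from h import *
where();to(world(0,-.29,.058))
im,P=cloud('top');check(im,P);save(cv2.resize(im[130:270,180:420],None,fx=3.3,fy=3.3,interpolation=cv2.INTER_CUBIC),'t5.png')
E
```

```text
t 22.45 pos [ 0.5728 -0.2844  0.1386] rpy [180.   -0.   85.7] stand [-0.0015 -0.29  ] F [-0.2 -0.1  0.2] M [ 0.02 -0.01 -0.07] op 0.0 gf 0.0 q7 34.7
shift units [0.    0.029 1.612]
necks [(1, np.float64(-0.2366)), (34, np.float64(-0.1831)), (34, np.float64(-0.128))]
```

View pics/t5.png

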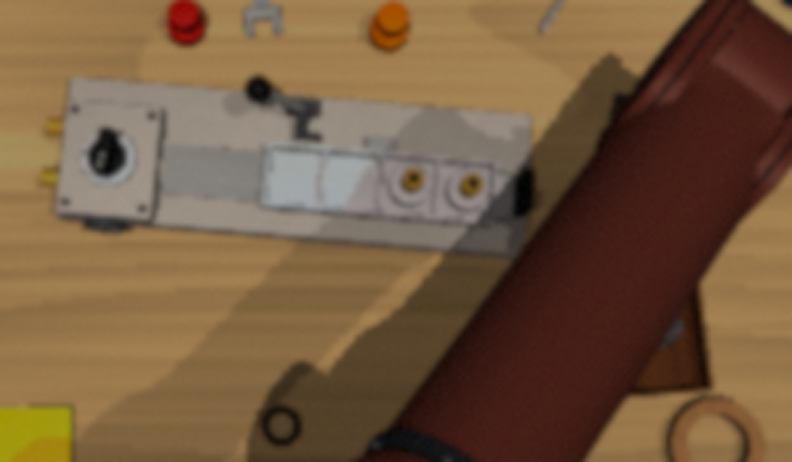

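The top view shows both valves in the outer pockets at (412,180) and (470,184), with the sled still out. Next I'm pushing it home.

Request:
{"fn": "carry_out", "kwargs": {
  "targets": [
    [[1,0,0.03,0.3,0],[1,0,0,0.4,0],[1,0,0,0.4,0],[1,0,0,0.3,0],[1,0,0,0.2,0],[1,0,0,0,0],[1,0.2,0,0,0],[1,0.2,0,0,0],[1,0.15,0,0,0],[1,0.15,0,0,0]]
  ]
}}

```text
clock: 23.5
position: [0.5783, -0.2474, 0.0589]
orientation: [179.9, -0.0, 85.8]
wrist_force: [0.3, -0.8, -0.5]
opening: 0.002
gripper_force: 0.0
```

Request:
{"fn": "carry_out", "kwargs": {
  "targets": [
    [[1,0.15,0,0,0],[1,0.2,0,0,0],[1,0.2,0,0,0],[1,0.2,0,0,0],[1,0.2,0,0,0],[1,0.2,0,0,0],[1,0.2,0,0,0],[1,0.2,0,0,0],[1,0.15,0,0,0],[1,0.1,0,0,0]]
  ]
}}

```text
clock: 24.5
position: [0.5844, -0.1578, 0.0582]
orientation: [-180.0, -0.0, 85.8]
wrist_force: [1.6, -3.5, 1.7]
opening: 0.0
gripper_force: 1.6
```

```bash
python3 - <<'E'
from h import *
where();to(world(0,-.152,.058))
E
```

```text
t 24.5 pos [ 0.5844 -0.1578  0.0582] rpy [-180.    -0.    85.8] stand [-0.0003 -0.1629] F [ 1.6 -3.5  1.7] M [-0.71 -0.38 -0.01] op 0.0 gf 1.6 q7 25.3
shift units [0.218 0.008 0.004]
```

Request:
{"fn": "carry_out", "kwargs": {
  "targets": [
    [[1,0.06,0,0,0],[1,0.06,0,0,0],[1,0.04,0,0,0],[1,0.04,0,0,0],[1,0.03,0,0,0],[1,0.02,0,0,0],[1,0.02,0,0,0],[1,0,0,0,0],[1,0,0,0,0],[1,0,0,0,0]]
  ]
}}

```text
clock: 25.5
position: [0.5853, -0.1459, 0.0583]
orientation: [180.0, 0.0, 85.7]
wrist_force: [2.9, -4.0, -0.4]
opening: 0.0
gripper_force: 2.1
```

```bash
python3 - <<'E'
from h import *
where()
im,P=cloud('side');A=P.reshape(-1,3);C=im.reshape(-1,3).astype(int);check(im,P);check(*cloud('top'))
E
```

```text
t 25.5 pos [ 0.5853 -0.1459  0.0583] rpy [180.    0.   85.7] stand [-0.0003 -0.151 ] F [ 2.9 -4.  -0.4] M [-0.95 -0.5  -0.04] op 0.0 gf 2.1 q7 23.9
necks [(23, np.float64(-0.0829)), (39, np.float64(-0.0309))]
necks [(35, np.float64(-0.083)), (33, np.float64(-0.0278))]
```

Request:
{"fn": "carry_out", "kwargs": {
  "targets": [
    [[1,0.03,0,0,0],[1,0.03,0,0,0],[1,0.03,0,0,0],[1,0.03,0,0,0],[1,0,0,0,0],[1,0,0,0,0],[1,0,0,0,0],[1,0,0,0,0],[1,0,0,0,0],[1,0,0,0,0]]
  ]
}}

```text
clock: 26.6
position: [0.5852, -0.1459, 0.0585]
orientation: [179.9, 0.4, 85.5]
wrist_force: [4.3, -20.9, -7.7]
opening: -0.002
gripper_force: 10.3
```

Request:
{"fn": "carry_out", "kwargs": {
  "targets": [
    [[1,-0.2,0,0,0],[1,-0.3,0,0,0],[1,0,0,-0.3,0],[1,0,0,-0.5,0],[1,0,0,-0.6,0],[1,0,0,-0.5,0],[1,0,0,-0.3,0],[1,0,0,0,0],[1,0,0,0,0],[1,0,0,0,0]]
  ]
}}

```text
clock: 27.6
position: [0.5833, -0.1639, 0.1671]
orientation: [-179.9, -0.0, 85.8]
wrist_force: [0.0, 0.5, 1.1]
opening: -0.002
gripper_force: 0.0
```

```bash
python3 - <<'E'
from h import *
where();to(world(.066,.07,.1))
for n in('top','side'):
    im,P=cloud(n);check(im,P);A=P.reshape(-1,3);s=tostand(A);m=(s[:,0]>.05)&(s[:,0]<.09)&(s[:,1]>0)&(s[:,1]<.06)&(A[:,2]>.1)&(A[:,2]<.14);print(s[m].mean(0),A[m][:,2].max())
    m=(abs(s[:,0])<.018)&(s[:,1]>-.17)&(s[:,1]<-.11)&(A[:,2]>.075)&(A[:,2]<.1);print('push',m.sum(),s[m].mean(0),s[m].min(0))
E
```

```text
t 27.6 pos [ 0.5833 -0.1639  0.1671] rpy [-179.9   -0.    85.8] stand [-0.0008 -0.169 ] F [0.  0.5 1.1] M [0.01 0.01 0.06] op -0.002 gf 0.0 q7 21.5
shift units [4.769 1.378 1.341]
necks [(32, np.float64(-0.0827)), (32, np.float64(-0.0279))]
[0.06478413 0.02022463] 0.1357627920310036
push 10 [ 0.01120355 -0.13165508] [ 0.0021527  -0.13494133]
necks [(43, np.float64(-0.0859)), (42, np.float64(-0.0311))]
[0.06523161 0.01559174] 0.1321344762165747
push 73 [-0.0011546 -0.1377863] [-0.01794938 -0.14288887]
```

Request:
{"fn": "carry_out", "kwargs": {
  "targets": [
    [[1,0.3,0.2,0,0],[1,0.6,0.3,0,0],[1,0.8,0.3,0,0],[1,0.9,0.3,0,0],[1,0.9,0.2,0,0],[1,0.7,0.08,0,0],[1,0.4,0,0,0],[1,0.17,0,0,0],[1,0,0,0,0],[1,0,0,0,0]]
  ]
}}

```text
clock: 28.7
position: [0.6703, 0.0658, 0.1685]
orientation: [180.0, 0.1, 85.6]
wrist_force: [-0.0, -0.3, -0.0]
opening: 0.004
gripper_force: 0.0
```

Request:
{"fn": "carry_out", "kwargs": {
  "targets": [
    [[1,0,0,0.2,0],[1,0,0,0.4,0],[1,0,0,0.4,0],[1,0,0,0.25,0],[1,0,0,0.1,0],[1,0,0,0,0],[1,0,0,0,0],[1,0,0,0,0],[1,0,0,0,0],[1,0,0,0,0]]
  ]
}}

```text
clock: 29.7
position: [0.6707, 0.0684, 0.1013]
orientation: [180.0, -0.0, 85.8]
wrist_force: [-0.2, 0.0, 0.5]
opening: 0.001
gripper_force: 0.0
```

```bash
python3 - <<'E'
from h import *
where();to(world(.066,-.045,.1))
E
```

```text
t 29.7 pos [0.6707 0.0684 0.1013] rpy [180.   -0.   85.8] stand [0.0672 0.0696] F [-0.2  0.   0.5] M [-0.03 -0.01 -0.03] op 0.001 gf 0.0 q7 3.2
shift units [-2.292 -0.042  0.025]
```

Request:
{"fn": "carry_out", "kwargs": {
  "targets": [
    [[1,-0.2,-0.04,0,0],[1,-0.25,0,0,0],[1,-0.25,0,0,0],[1,-0.25,0,0,0],[1,-0.25,0,0,0],[1,-0.25,0,0,0],[1,-0.25,0,0,0],[1,-0.25,0,0,0],[1,-0.15,0,0,0],[1,-0.1,0,0,0]]
  ]
}}

```text
clock: 30.7
position: [0.6598, -0.0421, 0.1005]
orientation: [-179.9, -0.0, 85.7]
wrist_force: [0.1, 4.6, -0.2]
opening: -0.002
gripper_force: 1.7
```

```bash
python3 - <<'E'
from h import *
where()
E
```

```text
t 30.7 pos [ 0.6598 -0.0421  0.1005] rpy [-179.9   -0.    85.7] stand [ 0.0654 -0.0414] F [ 0.1  4.6 -0.2] M [ 1.   -0.02  0.01] op -0.002 gf 1.7 q7 12.8
```

Request:
{"fn": "carry_out", "kwargs": {
  "targets": [
    [[1,-0.05,0,0,0],[1,-0.04,0,0,0],[1,-0.03,0,0,0],[1,-0.03,0,0,0],[1,-0.03,0,0,0],[1,0,0,0,0],[1,0,0,0,0],[1,0,0,0,0],[1,0,0,0,0],[1,0,0,0,0]]
  ]
}}

```text
clock: 31.7
position: [0.6599, -0.0447, 0.1006]
orientation: [-179.9, -0.3, 86.0]
wrist_force: [-0.2, 16.1, 2.3]
opening: -0.003
gripper_force: 7.4
```

Request:
{"fn": "carry_out", "kwargs": {
  "targets": [
    [[1,0.2,0,0,0],[1,0.3,0,-0.1,0],[1,0.1,0,-0.4,0],[1,0,0,-0.5,0],[1,0,0,-0.4,0],[1,0,0,-0.3,0],[-0.4,0,0,0,0],[-0.4,0,0,0,-1],[-0.4,0,0,0,-1],[-0.4,0,0,0,-1]]
  ]
}}

```text
clock: 32.7
position: [0.6614, -0.0202, 0.1845]
orientation: [-179.9, 0.0, 106.7]
wrist_force: [0.5, -1.2, 0.0]
opening: 0.677
gripper_force: 0.0
```

Request:
{"fn": "carry_out", "kwargs": {
  "targets": [
    [[-0.4,0,0,0,-1],[-0.4,0,0,0,-1],[-0.4,0,0,0,-1],[-0.4,0,0,0,-1],[-0.4,0,0,0,-1],[-0.4,0,0,0,-1],[-0.4,0,0,0,-1],[-0.4,0,0,0,-1],[-0.4,0,0,0,-1],[-0.4,0,0,0,-1]]
  ]
}}

```text
clock: 33.7
position: [0.6613, -0.0203, 0.1844]
orientation: [-180.0, -0.1, 175.4]
wrist_force: [-0.5, 0.3, 0.6]
opening: 0.704
gripper_force: 0.0
```

```bash
python3 - <<'E'
from h import *
where();to(world(0,.1595,.185));to(world(0,.1595,.082))
for n in('top','side'):
    im,P=cloud(n);check(im,P);A=P.reshape(-1,3);s=tostand(A)
    m=(abs(s[:,0])<.03)&(s[:,1]>.13)&(s[:,1]<.19)&(A[:,2]>.1)&(A[:,2]<.125);p=s[m];print(n,'knob',p.mean(0),cv2.minAreaRect((p*1000).astype(np.float32)))
    m=(s[:,0]>.05)&(s[:,0]<.09)&(s[:,1]<-.03)&(s[:,1]>-.1)&(A[:,2]>.09)&(A[:,2]<.14);print('ball',m.sum(),s[m].mean(0))
E
```

```text
t 33.7 pos [ 0.6613 -0.0203  0.1844] rpy [-1.800e+02 -1.000e-01  1.754e+02] stand [ 0.0652 -0.0195] F [-0.5  0.3  0.6] M [-0.01 -0.03 -0.02] op 0.704 gf 0.0 q7 91.7
shift units [ 1.296  3.583 -0.012]
shift units [1.293 3.584 2.048]
top knob [0.00060822 0.15929003] ((1.0146026611328125, 159.55267333984375), (14.253280639648438, 42.151588439941406), 84.79524230957031)
ball 0 [nan nan]
necks [(45, np.float64(-0.0862)), (37, np.float64(-0.0313))]
side knob [0.00089816 0.15611925] ((1.6675853729248047, 157.84666442871094), (16.959394454956055, 40.03535461425781), 83.32295227050781)
ball 71 [ 0.06432377 -0.07198157]<stdin>:6: RuntimeWarning: Mean of empty slice.
  ret = um.true_divide(
```

Request:
{"fn": "carry_out", "kwargs": {
  "targets": [
    [[-0.4,0.2,0.3,0,0],[-0.4,0.3,0.6,0,0],[-0.4,0.3,0.7,0,0],[-0.4,0.3,0.8,0,0],[-0.4,0.18,0.6,0,0],[-0.4,0,0.4,0,0],[-0.4,0,0.18,0,0],[-0.4,0,0,0,0],[-0.4,0,0,0,0],[-0.4,0,0,0,0]]
  ]
}}

```text
clock: 34.8
position: [0.6138, 0.1612, 0.1858]
orientation: [-179.9, 0.0, 175.0]
wrist_force: [-0.2, -0.8, 0.7]
opening: 0.699
gripper_force: 0.0
```

```bash
python3 - <<'E'
from h import *
where();to(world(.0006,.1595,.08))
E
```

```text
t 34.8 pos [0.6138 0.1612 0.1858] rpy [-179.9    0.   175. ] stand [0.0029 0.1574] F [-0.2 -0.8  0.7] M [-0.02 -0.01  0.02] op 0.699 gf 0.0 q7 72.7
shift units [0.046 0.043 2.116]
```

Request:
{"fn": "carry_out", "kwargs": {
  "targets": [
    [[-0.4,0.03,0.02,0.3,0],[-0.4,0,0,0.4,0],[-0.4,0,0,0.5,0],[-0.4,0,0,0.4,0],[-0.4,0,0,0.3,0],[-0.4,0,0,0.2,0],[-0.4,0,0,0,0],[-0.4,0,0,0,0],[-0.4,0,0,0,0],[-0.4,0,0,0,0]]
  ]
}}

```text
clock: 35.8
position: [0.6124, 0.1648, 0.0818]
orientation: [180.0, 0.1, 175.1]
wrist_force: [-0.4, 0.2, -0.2]
opening: 0.705
gripper_force: 0.0
```

```bash
python3 - <<'E'
from h import *
where();to(world(.0006,.1595,.08))
E
```

```text
t 35.8 pos [0.6124 0.1648 0.0818] rpy [1.800e+02 1.000e-01 1.751e+02] stand [0.0012 0.161 ] F [-0.4  0.2 -0.2] M [-0.04 -0.02  0.01] op 0.705 gf 0.0 q7 74.4
shift units [ 0.012 -0.029  0.035]
```

Now centre on the knob, close and turn.

Request:
{"fn": "carry_out", "kwargs": {
  "targets": [
    [[-0.4,0.01,-0.03,0.02,0],[1,0,0,0,0],[1,0,0,0,0],[1,0,0,0,0],[1,0,0,0,0],[1,0,0,0,0],[1,0,0,0,0],[1,0,0,0,0.2],[1,0,0,0,0.5],[1,0,0,0,0.5]]
  ],
  "grip_force": 60
}}

```text
clock: 36.8
position: [0.611, 0.1648, 0.0802]
orientation: [179.9, -0.0, 166.8]
wrist_force: [-2.7, 5.6, 4.1]
opening: 0.154
gripper_force: 59.0
```

Request:
{"fn": "carry_out", "kwargs": {
  "targets": [
    [[1,0,0,0,0.7],[1,0,0,0,0.7],[1,0,0,0,0.7],[1,0,0,0,0.7],[1,0,0,0,0.7],[1,0,0,0,0.7],[1,0,0,0,0.7],[1,0,0,0,0.7],[1,0,0,0,0.7],[1,0,0,0,0.7]]
  ]
}}

```text
clock: 37.8
position: [0.611, 0.1651, 0.0802]
orientation: [179.9, -0.1, 118.7]
wrist_force: [-2.6, 4.8, 3.5]
opening: 0.156
gripper_force: 59.0
```

```bash
python3 - <<'E'
from h import *
where()
E
```

```text
t 37.8 pos [0.611  0.1651 0.0802] rpy [ 1.799e+02 -1.000e-01  1.187e+02] stand [-0.0002  0.1611] F [-2.6  4.8  3.5] M [1.2  0.47 0.02] op 0.156 gf 59.0 q7 22.7
```

Request:
{"fn": "carry_out", "kwargs": {
  "targets": [
    [[1,0,0,0,0.7],[1,0,0,0,0.7],[1,0,0,0,0.7],[1,0,0,0,0.7],[1,0,0,0,0.7],[1,0,0,0,0.7],[1,0,0,0,0.7],[1,0,0,0,0.7],[1,0,0,0,0.7],[1,0,0,0,0.7]]
  ]
}}

```text
clock: 38.8
position: [0.6113, 0.1653, 0.0802]
orientation: [-180.0, -0.1, 70.5]
wrist_force: [-1.5, 6.8, 2.4]
opening: 0.151
gripper_force: 59.0
```

Request:
{"fn": "carry_out", "kwargs": {
  "targets": [
    [[1,0,0,0,0.7],[1,0,0,0,0.7],[1,0,0,0,0.7],[1,0,0,0,0.7],[1,0,0,0,0.7],[1,0,0,0,0.7],[1,0,0,0,0.7],[1,0,0,0,0.7],[1,0,0,0,0.5],[1,0,0,0,0.5]]
  ]
}}

```text
clock: 39.8
position: [0.6116, 0.1652, 0.0802]
orientation: [-179.9, -0.1, 25.2]
wrist_force: [0.2, 5.2, 2.2]
opening: 0.153
gripper_force: 59.0
```

```bash
python3 - <<'E'
from h import *
where()
E
```

```text
t 39.8 pos [0.6116 0.1652 0.0802] rpy [-1.799e+02 -1.000e-01  2.520e+01] stand [0.0004 0.1613] F [0.2 5.2 2.2] M [1.38 0.04 0.08] op 0.153 gf 59.0 q7 -60.2
```

Request:
{"fn": "carry_out", "kwargs": {
  "targets": [
    [[1,0,0,0,0.8],[1,0,0,0,0.8],[1,0,0,0,0.8],[1,0,0,0,0.8],[1,0,0,0,0.8],[1,0,0,0,0.8],[1,0,0,0,0.8],[1,0,0,0,0.8],[1,0,0,0,0.8],[1,0,0,0,0.8]]
  ]
}}

```text
clock: 40.8
position: [0.6118, 0.1648, 0.0802]
orientation: [-179.9, -0.0, -29.9]
wrist_force: [1.0, 4.6, 1.6]
opening: 0.149
gripper_force: 59.0
```

```bash
python3 - <<'E'
from h import *
where()
E
```

```text
t 40.8 pos [0.6118 0.1648 0.0802] rpy [-179.9   -0.   -29.9] stand [0.0006 0.1609] F [1.  4.6 1.6] M [ 1.09 -0.1   0.17] op 0.149 gf 59.0 q7 -107.8
```

Request:
{"fn": "carry_out", "kwargs": {
  "targets": [
    [[-0.4,0,0,0,0],[-0.4,0,0,0,0],[-0.4,0,0,0,0],[-0.4,0,0,0,0],[-0.4,0,0,-0.3,0],[-0.4,0,0,-0.5,0],[-0.4,0,0,-0.6,0],[-0.4,0,0,-0.6,0],[-0.4,0,0,-0.5,0],[-0.4,0,0,-0.3,0]]
  ]
}}

```text
clock: 41.8
position: [0.612, 0.1627, 0.2229]
orientation: [-179.9, -0.1, -29.8]
wrist_force: [0.9, 0.6, -0.4]
opening: 0.697
gripper_force: 0.0
```

Request:
{"fn": "carry_out", "kwargs": {
  "targets": [
    [[-0.4,0,0,-0.3,-0.5],[-0.4,0,0,-0.3,-1],[-0.4,0,0,0,-1],[-0.4,-0.5,0,0,0],[-0.4,-0.5,0,0,0],[-0.4,-0.5,0,0,0],[-0.4,-0.5,0,0,0],[-0.4,0,0,0,0],[-0.4,0,0,0,0],[-0.4,0,0,0,0]]
  ]
}}

```text
clock: 42.8
position: [0.5143, 0.1845, 0.2501]
orientation: [-180.0, -0.0, -12.6]
wrist_force: [0.7, -0.3, -0.2]
opening: 0.7
gripper_force: 0.0
```

```bash
python3 - <<'E'
from h import *
where()
for n in('top','side'):
    im,P=cloud(n);check(im,P);A=P.reshape(-1,3);s=tostand(A)
    save(cv2.resize(im[130:270,180:420] if n=='top' else im[120:384,180:360],None,fx=3.3 if n=='top' else 2.2,fy=3.3 if n=='top' else 2.2,interpolation=cv2.INTER_CUBIC),n+'6.png')
    m=(abs(s[:,0])<.03)&(s[:,1]>.13)&(s[:,1]<.19)&(A[:,2]>.1)&(A[:,2]<.125);p=s[m];print(n,'knob',m.sum(),cv2.minAreaRect((p*1000).astype(np.float32)) if m.sum()>3 else'')
    m=(s[:,0]>.05)&(s[:,0]<.09)&(s[:,1]<-.03)&(s[:,1]>-.1)&(A[:,2]>.09)&(A[:,2]<.14);print('ball',m.sum(),s[m].mean(0) if m.any() else'')
E
```

```text
t 42.8 pos [0.5143 0.1845 0.2501] rpy [-180.    -0.   -12.6] stand [-0.0982  0.1726] F [ 0.7 -0.3 -0.2] M [ 0.   -0.01  0.02] op 0.7 gf 0.0 q7 -111.2
necks [(31, np.float64(-0.0829)), (33, np.float64(-0.028))]
top knob 66 ((0.7942733764648438, 159.86318969726562), (14.872832298278809, 40.13384246826172), 65.33116149902344)
ball 71 [ 0.06453387 -0.06549075]
necks [(43, np.float64(-0.0855)), (39, np.float64(-0.0311))]
side knob 59 ((2.042271614074707, 157.43556213378906), (14.84128475189209, 37.289859771728516), 66.68505859375)
ball 70 [ 0.06459269 -0.07202035]
```

View pics/top6.png

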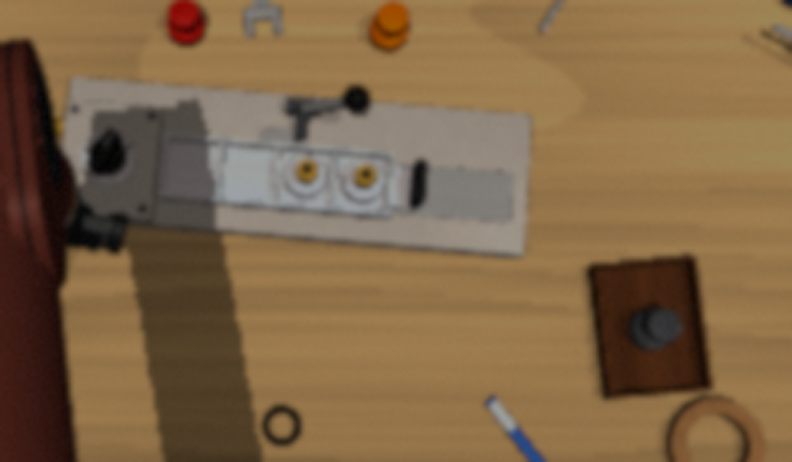

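View pics/side6.png

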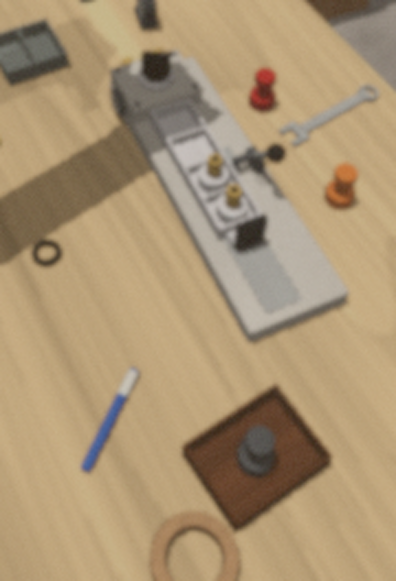

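Everything is in place: the plug is standing in the tray, both valves are upright, the sled is home and the lever is over. The bar has turned about 205°, so the clutch has slipped about 0.97 rad. I'm handing in now.

```bash
python3 -c "
from bench import *
print(hand_in())"
```

```text
the job is handed in; nothing more can be done
None
```

The job is handed in, with no verdict returned: the camera checks show the one plug in the tray, both valves upright in the sled, the sled home and locked, and the knob turned about 3.57 rad, which by calculation puts the screw at its stop with about six clicks of clutch slip.

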